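# Reset the stores shutter and hold its key switch turned

## Task

Start the stores' roller shutter from its control box: first twist the reset knob clockwise to its stop and let it spring back, then take the key with the wide rectangular head from the key block, work it gently past the sticky pins until it is fully home in the key switch (wiggle it, do not force it), and turn it a quarter turn clockwise to its stop. The key switch is spring-return and the shutter runs only while it is held, so finish holding the key turned; do not press the stop button or disturb the other keys and things on the bench.

Things in the scene. Friction and masses are not known exactly. Their poses are not given: they have to be found in the camera images.
- station: Grey control box fixed on the bench, 150 (x) x 270 (y) x 85 mm high, flat top. Origin: centre of its underside; y along its length, z up. On top in a row along y: reset knob at y = +85 mm, key switch (33 mm round steel bezel with a slot) at y = 0, red mushroom stop button (40 mm wide, 31 mm high) at y = -85 mm. A 13 mm high pilot lamp at x = +52 mm, y = 0.
- knob_grip (a point): Middle of the grip bar of the black reset knob, on its vertical turning axis, 25 mm above the box top and 10 mm below the top of the bar. The bar is 30 mm long (own x), 10 mm thick (own y), and 25 mm of it stand free above a 30 mm disc at its foot. The frame turns with the knob; at rest the bar lies along the box's x.
- reset_knob (a joint): Angle of the reset knob, rad: 0 at rest, grows as it turns clockwise seen from above, hard stop at 1.05. A spring (0.04 N m at rest, 0.10 N m at the stop) turns it back when let go.
- key_block: Plywood block fixed on the bench, 150 (x) x 52 (y) x 42 mm high. Origin: centre of its underside. Three keys stand upright in it, blade down, in slots 48 mm apart along its x; which key stands where varies. Heads: wide rectangle (the key to use), disc of 33 mm, narrow rectangle 14 mm wide.
- key_bow (a point): Centre of the head of the key to use: black plastic rectangle 30 mm wide (own x), 9 mm thick (own y), 32 mm high (own z, up), flat on both sides. Below the head: a round steel collar 16 mm across and 10 mm high, then the blade. The key works the same either way round (half a turn about its own z). Mass about 45 g.
- key_seat (a point): Centre of the underside of that key's collar, 26 mm below the centre of the head, same axes as key_bow. It rests on the block at the start and comes down to lock_mouth when the key is fully home.
- key_tip (a point): Tip of that key's steel blade, 32 mm below key_seat, same axes. Under the collar the blade is a round 5 mm neck for 8 mm, then a flat 10 mm (own x) x 4 mm (own y), whose last 3.5 mm taper to 4 mm wide.
- lock_mouth (a point): Centre of the slot in the key switch, at the level of its face, 6 mm above the box top. Frame fixed to the box: x along the slot, z up. Slot 11.2 mm (x) x 5.2 mm (y), with a 2 mm bevel round its mouth. The key can turn only in the last 4 mm of its travel: higher up the slot stops it, with about 0.1 rad of play. Once turned it cannot come out.
- pin0: Upper sticky pin inside the lock, 13 mm below the face at the slot's +x end; origin on the pin. It catches the blade's taper when the collar is still 17 to 20 mm above the face. Pushed straight the key jams there, at 30 to 50 N, which is forcing it (over 24 N on a pin). Leaning with 10 to 15 N while wiggling (twisting 0.1 rad to and fro) slips it past, a little at a time.
- pin1: Lower sticky pin, the same, 20 mm below the face at the slot's -x end; it catches the blade when the collar is 10 to 13 mm above the face.
- lock_plug (a joint): Angle of the key switch, rad: 0 at rest (key goes in and out), grows clockwise seen from above, hard stop at 1.57 (a quarter). A spring (0.04 N m at rest, 0.10 N m at the stop) turns it back unless held. Play between key and switch: the key must turn 0.1 to 0.3 rad farther than the switch.
- stop_button (a joint): Travel of the red mushroom stop button, m: 0 at rest, 0.005 fully pressed (7 to 15 N).
- key_round: Bystander: the key with the round head, in the block. Origin: underside of its collar.
- key_narrow: Bystander: the key with the narrow head, in the block. Origin: underside of its collar.
- carton: Bystander: cardboard carton 60 x 90 x 45 mm high. Origin: centre of its underside.
- small_box: Bystander: black box 42 x 42 x 80 mm high with a pale band. Origin: centre of its underside.
- tape: Bystander: roll of tape lying flat, 100 mm across, 48 mm high. Origin: centre of its underside.
- coupling: Bystander: steel pipe coupling standing upright, 34 mm across, 36 mm high. Origin: centre of its underside.
- bracket: Bystander: steel angle bracket 50 x 50 x 50 mm. Origin: centre of its underside.
- bolt: Bystander: big hexagon bolt lying on the bench, 66 mm long, head 30 mm across. Origin: under its middle.

How it is judged:
On the way, in this order (a step that is already met when the one before it is completed fails the run):
1. the reset knob is twisted to its stop (value of joint reset_knob above 0.95 rad), for 0.1 s.
2. the reset knob has sprung back (value of joint reset_knob below 0.08 rad), for 0.1 s.
3. the key is fully home in the key switch (z of key_seat in the frame of lock_mouth below 0.003 m and horizontal distance between key_seat and lock_mouth below 0.004 m), for 0.1 s.
At the end, for the whole second after the job is handed in: The gripper holds the key, which is fully home (collar within 3 mm of the face, within 4 mm of the slot's centre), with the key switch held at its quarter-turn stop (over 1.35 rad); the reset knob is back at rest (under 0.08 rad) (all of step 3 and value of joint lock_plug above 1.35 rad and contact force between the fingers and key above 2 N and value of joint reset_knob below 0.08 rad); the arm keeps its last pose, push and grip.
It fails at once if the key is forced against a sticky pin (over 24 N on it before it is home) ((contact force between key and pin0 above 24 N or contact force between key and pin1 above 24 N) and z of key_seat in the frame of lock_mouth above 0.003 m).
It fails at once if the stop button is pressed (value of joint stop_button above 0.003 m).
It fails at once if another key or thing on the bench is disturbed (moved over 20 mm) (distance of any of key_round, key_narrow, carton, small_box, tape, coupling, bracket, bolt from where it was at the start of the episode above 0.02 m).
It also fails if it takes over 72 s, if anything falls off the work surface, if the arm or the gripper's body presses on something with over 40 N, if the wrist force passes 120 N, or if a joint passes its speed limit or range.

## Robot

A 6-joint arm with a two-finger parallel gripper is mounted at the origin on the work surface. World frame = base frame: x ahead of the robot, y to its left, z up, the work surface at z = 0. Lengths are in m, angles in rad, forces in N, time in s.
With the tool pointing down it reaches from about 0.325 to 1 m from the base axis. Payload 5.1 kg.
Tool frame: the origin (TCP) lies on the centre line of the jaws, within the pads' length; the fingertips stand robot.tips_ahead ahead of it and the grasp point (between the pads) lies 6 mm ahead of it (robot.tips_ahead is the distance from the TCP to the fingertips, in m); x points along the fingers, y is the direction in which the jaws open and shut, and the axes are right-handed (so a half turn about x gives the same grasp; the last joint's range is limited). The gripper opens to 85 mm and grips with 20 to 120 N. Pads are 22 mm wide; open, the fingers measure 114 mm over their backs; the gripper's body (76 mm by 85 mm) begins 54 mm behind the grasp point. The pads swing forward as they close: fully open they stand 13 mm farther back than shut.
Start: joints at [1.25, 0.124, 1.65, -0, 1.367, -0.083], TCP at [0.153, 0.632, 0.256] pointing down, gripper open.
Joint ranges: [-2.61, 2.61], [-1.02, 2.33], [0.03, 2.71], [-1.35, 4.49], [0.32, 2.68], [-2.91, 2.91]. Speed limits (rad/s): [2.57, 2.57, 3.14, 3.14, 3.14, 3.14].

## Interface

Orientations are given as a 3x3 rotation matrix whose columns are the frame's x, y, z axes.
In Python, from rig import robot, cams, ticket, status gives the robot as it stands. Calls block until the motion is done:
- robot.reach(position, orientation): joint-space move of the TCP to a pose.
- robot.move_straight(position, rot=None, vel=0.15, stop_force=None): straight line of the TCP; rot=None keeps the orientation; vel is the mean speed in m/s. With stop_force (N) it stops when the force on the tool has changed by that much, and returns True; else False.
- robot.move_j(angles): joint-space move.
- robot.grip(opening, newtons=None): finger opening in m; newtons is the grip in N (None keeps the last); returns when the fingers have stopped.
- robot.hold(seconds).
- robot.solve_ik(position, orientation): joint angles nearest the present ones, or None.
- cams.get_image(name): name is "scene" or "top"; returns the picture (420x560x3 uint8, red, green, blue); there is no depth.
- cams.camera_model(name): a dict with "fx", "fy", "cx", "cy" (pixels), "xyz" and "rotation" of the camera in the world. Camera axes: x right, y down, z forward; pixel columns grow to the right and rows downward; lengths in m; the calibration is good to about 2 mm. A picture is of the moment at which its call begins. camera_model takes no time and is no camera call.
A pose or a line that the arm cannot do raises robot.MotionError and nothing moves.
- ticket.job_done(): hands the job in, once; it reports no verdict.
Readings, each from a call of its own:
- status.get_time_s(): time.
- status.get_joints(): joint angles.
- status.get_joint_vel(): joint speeds.
- status.get_effort(): joint torques, N m.
- status.get_ee_pos(): TCP position.
- status.get_orientation(): TCP orientation.
- status.get_force(): force on the tool from outside, world axes, zero at the start.
- status.get_torque(): the same for the moment, N m.
- status.get_opening(): finger opening in m.
Only numpy, scipy, OpenCV 4.12 (cv2) and the standard library are available. Lean on these libraries where they do the work, as an engineer would, in place of code of your own. Each camera call takes 0.05 s, during which the arm holds its last target.

## Working session

There is one attempt and no reset: what is moved stays moved. The work goes in short steps, each a Python script; the robot and the scene stay as the last script left them, time stands still between calls to the robot, and variables do not carry over. Pictures are saved under pics/ and viewed, and the job is handed in when it is done.

```bash
ls; mkdir -p pics; python3 - <<'E'
from rig import robot,cams,status
import cv2
for n in("scene","top"):
    im=cams.get_image(n); cv2.imwrite(f"pics/{n}0.png",im[:,:,::-1])
    m=cams.camera_model(n); print(n,m)
print(robot.tips_ahead,status.get_time_s(),status.get_opening(),status.get_orientation())
E
```

```text
pics
scene {'fx': 443.3750364312951, 'fy': 443.3750364312951, 'cx': 284.2185504297503, 'cy': 213.51060682777188, 'xyz': array([1.49034445, 0.07305366, 0.90805488]), 'rotation': array([[-0.08234365,  0.64995431, -0.75549911],
       [ 0.99648316,  0.04189104, -0.0725703 ],
       [-0.01551874, -0.75881785, -0.65111799]])}
top {'fx': 417.3403959720792, 'fy': 417.3403959720792, 'cx': 277.3734192715996, 'cy': 209.39873422699083, 'xyz': array([ 0.26560399, -0.01629366,  1.3979077 ]), 'rotation': array([[ 0.05533751, -0.97191507,  0.22873316],
       [-0.99845201, -0.05514959,  0.00721858],
       [ 0.0055987 , -0.22877854, -0.97346239]])}
0.025 0.1 0.08524205322401114 [[-6.00164014e-04  2.35536856e-01  9.71865232e-01]
 [-1.80136344e-03  9.71863576e-01 -2.35537567e-01]
 [-9.99998197e-01 -1.89204367e-03 -1.58990063e-04]]
```

View pics/scene0.png

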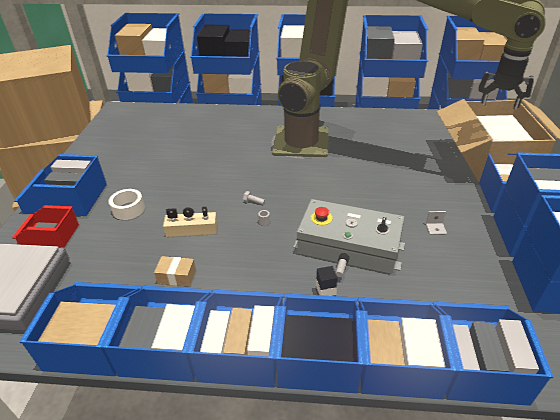

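View pics/top0.png

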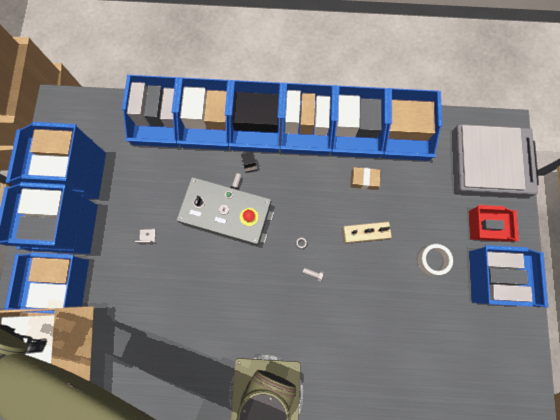

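The scene view shows the station around (350,235) with the knob at (383,226), the lock at (351,223) and the stop button at (321,215). The key block is at (190,222). I'll zoom in on both.

```bash
python3 - <<'E'
import cv2,numpy as np
s=cv2.imread("pics/scene0.png");t=cv2.imread("pics/top0.png")
def crop(im,x,y,w,h,k):return cv2.resize(im[y:y+h,x:x+w],(w*k,h*k),interpolation=cv2.INTER_CUBIC)
a=crop(s,285,190,130,90,6);b=crop(s,155,195,70,50,8)
c=crop(t,170,145,110,105,5);d=crop(t,335,210,65,40,8)
for n,i in zip("abcd",(a,b,c,d)):cv2.imwrite(f"pics/crop_{n}.png",i)
E
```

```text
(no output)
```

View pics/crop_a.png

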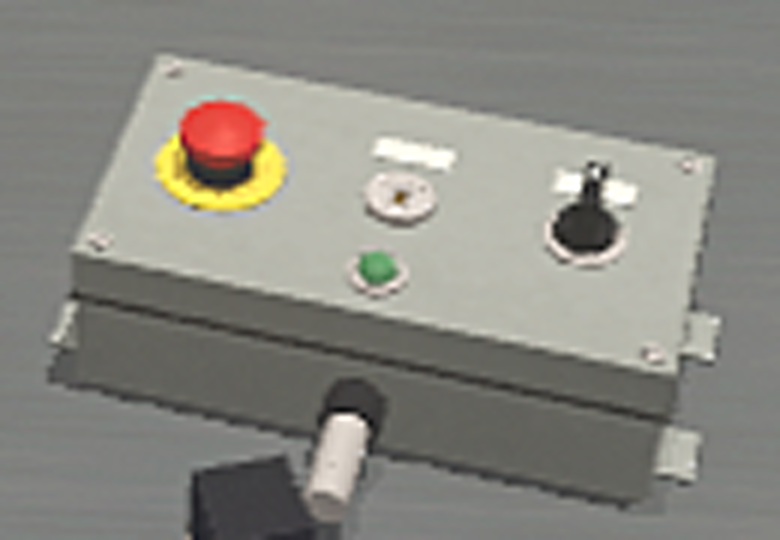

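View pics/crop_b.png

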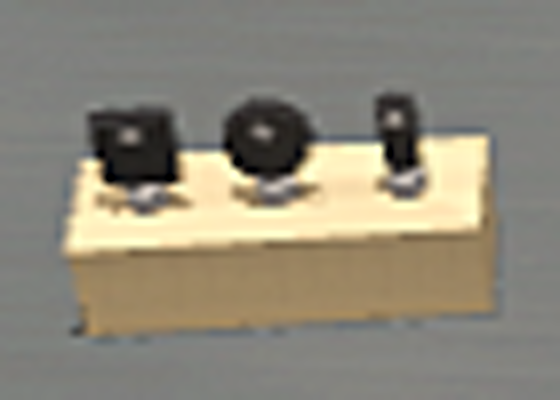

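View pics/crop_c.png

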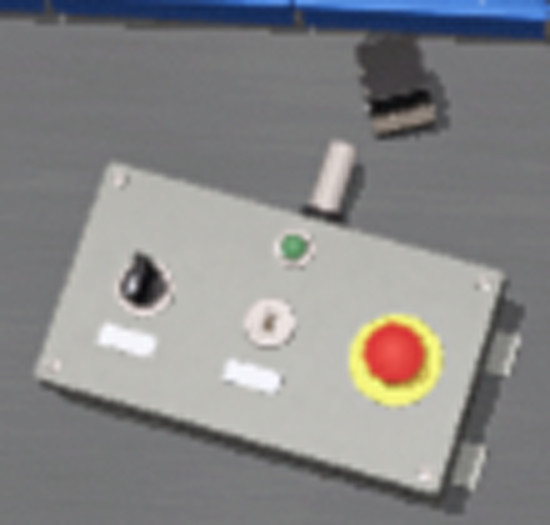

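View pics/crop_d.png

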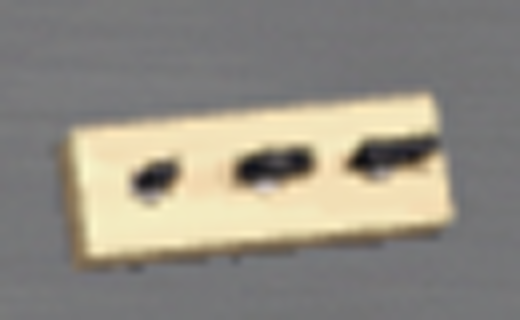

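The wide key is the left one in the scene view, at about (171,214), and the right one in the top view, at about (384,230). The slot runs along the box's x. Next I'll measure poses with masks and ray casting in both views.

```bash
cat > geo.py <<'E'
import cv2,numpy as np
from rig import cams
M={n:cams.camera_model(n) for n in("scene","top")}
def ray(n,uv):
    m=M[n];uv=np.atleast_2d(np.asarray(uv,float))
    d=np.c_[(uv[:,0]-m['cx'])/m['fx'],(uv[:,1]-m['cy'])/m['fy'],np.ones(len(uv))]@np.array(m['rotation']).T
    return np.array(m['xyz']),d
def cast(n,uv,z):
    o,d=ray(n,uv);return o+d*((z-o[2])/d[:,2])[:,None]
def proj(n,p):
    m=M[n];c=(np.atleast_2d(p)-m['xyz'])@np.array(m['rotation'])
    return np.c_[m['fx']*c[:,0]/c[:,2]+m['cx'],m['fy']*c[:,1]/c[:,2]+m['cy']]
def tri(pairs):
    A=np.zeros((3,3));b=np.zeros(3);rs=[]
    for n,uv in pairs:
        o,d=ray(n,uv);d=d[0]/np.linalg.norm(d[0]);P=np.eye(3)-np.outer(d,d);A+=P;b+=P@o;rs.append((P,o))
    x=np.linalg.solve(A,b);return x,[np.linalg.norm(P@(x-o)) for P,o in rs]
def big(mask):
    c,_=cv2.findContours(mask.astype(np.uint8),cv2.RETR_EXTERNAL,cv2.CHAIN_APPROX_NONE)
    return max(c,key=cv2.contourArea)[:,0,:]
def rect(n,cnt,z):
    p=cast(n,cnt,z)[:,:2]
    (c,s,a)=cv2.minAreaRect((p*1000).astype(np.float32));return np.array(c),s,a
def K(n,roi,f,up=4):
    x,y,w,h=roi;im=cv2.imread(f"pics/{f}.png")[y:y+h,x:x+w]
    im=cv2.resize(im,None,fx=up,fy=up,interpolation=cv2.INTER_CUBIC)
    return im,lambda c:(np.asarray(c,float)+.5)/up-.5+[x,y]
E
python3 - <<'E'
from geo import *
R={'top':((165,165,115,90),(335,210,65,40)),'scene':((285,190,130,90),(155,195,70,50))}
for n in R:
    im,f=K(n,R[n][0],n+'0'); 
    h=cv2.cvtColor(im,cv2.COLOR_BGR2HSV).astype(int);B,G,Rr=[im[:,:,i].astype(int) for i in range(3)]
    lid=(h[...,2]>135); 
    lid=cv2.morphologyEx(lid.astype(np.uint8),cv2.MORPH_OPEN,np.ones((25,25)))
    cv2.imwrite(f"pics/lid_{n}.png",lid*255)
    print(n,'lid',rect(n,f(big(lid)),.085))
    red=(Rr>150)&(G<90)&(B<90); c=f(big(red));print(' red top px',c.mean(0),cast(n,f(big(red)).mean(0),.085+.025))
    yel=(Rr>150)&(G>140)&(B<110);print(' yellow',rect(n,f(big(yel|red)),.085))
    gr=(G>Rr+40);cg=big(gr);mu=cv2.moments(cg);print(' green',cast(n,f([mu['m10']/mu['m00'],mu['m01']/mu['m00']]),.095))
    im,f=K(n,R[n][1],n+'0',8);h=cv2.cvtColor(im,cv2.COLOR_BGR2HSV).astype(int)
    w=(h[...,1]>50)&(h[...,2]>(205 if n=='top' else 195)); 
    w=cv2.morphologyEx(w.astype(np.uint8),cv2.MORPH_CLOSE,np.ones((41,41)))
    cv2.imwrite(f"pics/blk_{n}.png",w*255)
    print(' block',rect(n,f(big(w)),.042))
    k=(h[...,2]<80).astype(np.uint8)
    _,_,st,ce=cv2.connectedComponentsWithStats(k)
    for s,c in zip(st,ce):
        if 300<s[4]<20000: print('  dark',f(s[:2]),s[2:4]/8,f(c),cast(n,f(c),.042+.026))
E
```

```text
top lid (array([565.19226074, 167.52450562]), (273.0792541503906, 153.49925231933594), 76.89669799804688)
 red top px [248.3968254  215.37301587] [[0.54368484 0.08355334 0.11      ]]
 yellow (array([549.1315918 ,  85.56932831]), (46.31716537475586, 45.06623077392578), 3.8629825115203857)
 green [[0.61419675 0.15503061 0.095     ]]
 block (array([ 526.35467529, -306.48016357]), (52.3224983215332, 150.42127990722656), 8.845132827758789)
  dark [378.6875 227.0625] [10.375  3.75 ] [383.43801125 228.78591513] [[ 0.53309312 -0.35340885  0.068     ]]
  dark [364.4375 228.5625] [8.75  3.625] [368.69088885 230.30262393] [[ 0.52539433 -0.30562862  0.068     ]]
  dark [351.8125 230.3125] [4.25  2.875] [353.92653108 231.77113803] [[ 0.51786684 -0.2578904   0.068     ]]
scene lid (array([564.40484619, 169.23822021]), (273.51568603515625, 153.9783935546875), 76.9993667602539)
 red top px [321.5    211.5625] [[0.5494339  0.08662182 0.11      ]]
 yellow (array([549.09399414,  86.36118317]), (59.03520965576172, 53.240413665771484), 87.35783386230469)
 green [[0.61978429 0.15737057 0.095     ]]
 block (array([ 527.66552734, -302.93078613]), (54.12371826171875, 152.61959838867188), 9.171419143676758)
  dark [201.5625 206.4375] [5.5  9.75] [204.36305804 211.08878348] [[ 0.51982955 -0.25592982  0.068     ]]
  dark [182.3125 207.1875] [11.75   9.875] [187.93012661 211.93606008] [[ 0.52673794 -0.30347725  0.068     ]]
  dark [165.6875 208.1875] [11.375 10.   ] [171.48109512 212.89830084] [[ 0.53414112 -0.35080007  0.068     ]]
```

```bash
cat >> geo.py <<'E'
YB=np.deg2rad(-13.05)            # box yaw
C=np.array([.5648,.1684]); BX=np.array([np.cos(YB),np.sin(YB)]); BY=np.array([-np.sin(YB),np.cos(YB)])
def down(phi):                   # tool x down, jaw axis (y) at world angle phi
    y=np.array([np.cos(phi),np.sin(phi),0]);x=np.array([0,0,-1.]);return np.c_[x,y,np.cross(x,y)]
E
python3 - <<'E'
from geo import *
from rig import robot,status
# bezel check
for n,roi in(('top',(205,190,40,40)),('scene',(335,205,35,35))):
    im,f=K(n,roi,n+'0',8)
    pr=proj(n,[[*C,.091],[*(C+.085*BY),.110],[*(C-.085*BY),.116],[*(C+.052*BX),.098]]);print(n,pr.round(1).tolist())
    cv2.imwrite(f'pics/bz_{n}.png',im)
    B,G,R=[im[:,:,i].astype(int) for i in range(3)]
    m=((R-G)>2)&(R>150); cv2.imwrite(f'pics/bm_{n}.png',m*255)
PB=np.deg2rad(9.0)
KEY=np.array([.534,-.352])
for ph in(PB,PB+np.pi): print('pick',ph,robot.solve_ik([*KEY,.08],down(ph)))
for ph in(YB+np.pi/2,YB-np.pi/2):
  for d in (0,-1.2,-1.9): print('lock',ph+d,robot.solve_ik([*C,.14],down(ph+d)))
  for d in (0,-1.2): print('knob',ph+d,robot.solve_ik([*(C+.085*BY),.125],down(ph+d)))
E
```

```text
top [[222.9, 208.8], [196.7, 200.1], [247.7, 214.3], [227.6, 193.2]]
scene [[350.8, 221.6], [382.7, 222.4], [321.2, 209.0], [347.2, 232.1]]
pick 0.15707963267948966 [-6.66702505e-01  2.64904990e-01  1.80236791e+00 -4.44089210e-16
  1.07431976e+00 -8.23782138e-01]
pick 3.2986722862692828 [-6.66702505e-01  2.64904990e-01  1.80236791e+00 -4.44089210e-16
  1.07431976e+00  2.31781052e+00]
lock 1.3430308594096365 [ 1.98696295e-01  9.18630706e-02  1.88878507e+00 -4.44089210e-16
  1.16094451e+00 -1.14433456e+00]
lock 0.14303085940963656 [ 1.98696295e-01  9.18630706e-02  1.88878507e+00 -4.44089210e-16
  1.16094451e+00  5.56654359e-02]
lock -0.5569691405903634 [ 1.98696295e-01  9.18630706e-02  1.88878507e+00 -4.44089210e-16
  1.16094451e+00  7.55665436e-01]
knob 1.3430308594096365 [ 3.21811968e-01  2.04734329e-01  1.78963895e+00 -4.44089210e-16
  1.14721938e+00 -1.02121889e+00]
knob 0.14303085940963656 [ 3.21811968e-01  2.04734329e-01  1.78963895e+00 -4.44089210e-16
  1.14721938e+00  1.78781109e-01]
lock -1.7985617941801566 [ 1.98696295e-01  9.18630706e-02  1.88878507e+00 -4.44089210e-16
  1.16094451e+00  1.99725809e+00]
lock -2.998561794180157 None
lock -3.6985617941801565 [ 1.98696295e-01  9.18630706e-02  1.88878507e+00 -4.44089210e-16
  1.16094451e+00 -2.38592722e+00]
knob -1.7985617941801566 [ 3.21811968e-01  2.04734329e-01  1.78963895e+00 -4.44089210e-16
  1.14721938e+00  2.12037376e+00]
knob -2.998561794180157 None[ WARN:0@0.853] global loadsave.cpp:1063 imwrite_ Unsupported depth image for selected encoder is fallbacked to CV_8U.
```

```bash
python3 - <<'E'
from geo import *
a=[cv2.resize(cv2.imread(f'pics/{k}_{n}.png'),(300,300)) for k in('bz','bm') for n in('top','scene')]
cv2.imwrite('pics/bez.png',np.vstack([np.hstack(a[:2]),np.hstack(a[2:])]))
E
```

```text
(no output)
```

View pics/bez.png

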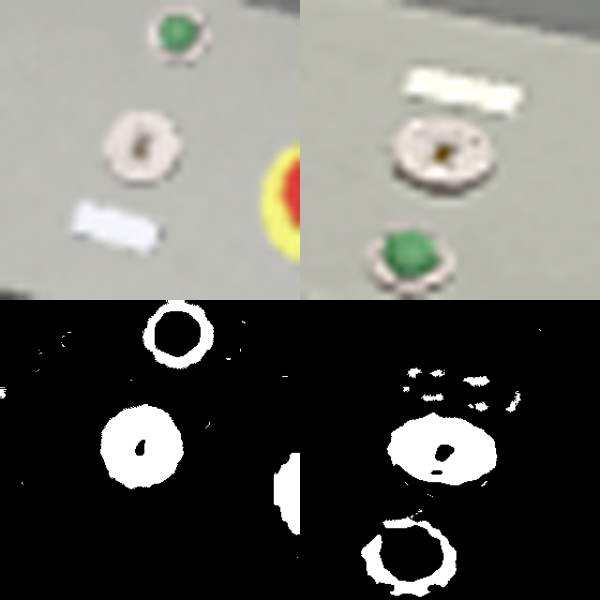

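The bezel centres match the prediction within 0.4 px in both views, with opposite signs, so the averaged pose stands. Moving to the knob.

```bash
python3 - <<'E'
from geo import *
from rig import robot,status
K_=C+.085*BY; ph=YB+np.pi/2
T=status.get_time_s
robot.grip(.045,30);print(T())
robot.reach([*K_,.20],down(ph));print(T())
F0=status.get_force();print('F0',F0.round(2),status.get_torque().round(3))
r=robot.move_straight([*K_,.124],vel=.12,stop_force=8);print(r,T(),status.get_ee_pos(),status.get_force().round(2))
if not r:
    for n in("scene","top"): cv2.imwrite(f"pics/{n}1.png",cams.get_image(n)[:,:,::-1])
    robot.grip(.0,25);print(T(),status.get_opening(),status.get_force().round(2),status.get_torque().round(3),status.get_ee_pos())
E
```

```text
0.575
2.65
F0 [-0.23  0.17  0.48] [0.01  0.02  0.019]
False 3.4333 [0.58448619 0.25145241 0.12472522] [ 0.19  0.43 -0.21]
3.9333 0.009038859471005299 [-1.38 -3.28  4.42] [-0.441  0.319  0.016] [0.58425015 0.25078503 0.12484074]
```

```bash
python3 - <<'E'
from geo import *
from rig import robot,status
T=status.get_time_s
Kc=C+.085*BY-.0006*BY; ph=YB+np.pi/2
robot.grip(0,50)
F=lambda:(round(T(),2),status.get_force().round(1),status.get_torque().round(3))
for a in(.3,.7,1.0,1.1,1.17):
    robot.move_straight([*Kc,.125],rot=down(ph-a),vel=.1)
    R=status.get_orientation();print(a,'yaw',round(ph-np.arctan2(R[1,1],R[0,1]),3),F())
E
```

```text
0.3 yaw 0.298 (4.6, array([-0.4, -3.5,  2. ]), array([-0.582, -0.049,  0.079]))
0.7 yaw 0.698 (5.15, array([-2. , -6.7,  3.6]), array([-1.031,  0.256,  0.098]))
1.0 yaw 0.998 (5.6, array([-4.3, -7.4,  4.7]), array([-1.247,  0.635,  0.174]))
1.1 yaw 1.095 (5.85, array([-4.3, -6.5,  5. ]), array([-1.224,  0.673,  1.094]))
1.17 yaw 1.162 (6.1, array([-4.4, -7.4,  5.6]), array([-1.236,  0.75 ,  2.048]))
```

The torque jump (0.17 → 2.05 N m) shows the knob is at its stop. I'll bring it back and release.

```bash
python3 - <<'E'
from geo import *
from rig import robot,status
T=status.get_time_s
Kc=C+.085*BY-.0006*BY; ph=YB+np.pi/2
robot.hold(.15)
robot.move_straight([*Kc,.125],rot=down(ph),vel=.15)
print(T(),status.get_force().round(1),status.get_torque().round(3))
robot.grip(.045,30);robot.hold(.1)
print(T(),status.get_force().round(1),status.get_torque().round(3))
robot.move_straight([*Kc,.20],vel=.2)
PB=np.deg2rad(9.0);KEY=np.array([.534,-.352])
robot.reach([*KEY,.17],down(PB));print(T(),status.get_force().round(1))
for n in("scene","top"): cv2.imwrite(f"pics/{n}2.png",cams.get_image(n)[:,:,::-1])
s=cv2.imread("pics/scene2.png");t=cv2.imread("pics/top2.png")
a=cv2.resize(s[150:250,130:230],(400,400),interpolation=2);b=cv2.resize(s[190:280,290:410],(400,300),interpolation=2)
c=cv2.resize(t[165:255,165:285],(400,300),interpolation=2)
cv2.imwrite("pics/v2.png",np.hstack([a,np.vstack([b,c])[:400]]))
cv2.imwrite("pics/v2.png",np.hstack([cv2.resize(a,(400,600))[:, :],np.vstack([b,c])]))
E
```

```text
7.5667 [ 2.8 -0.9 -1.2] [-0.252 -0.445 -0.017]
8.1083 [ 1.1 -0.7 -0.4] [-0.031  0.008 -0.023]
10.8 [-0.8  0.8  1.6]
```

View pics/v2.png

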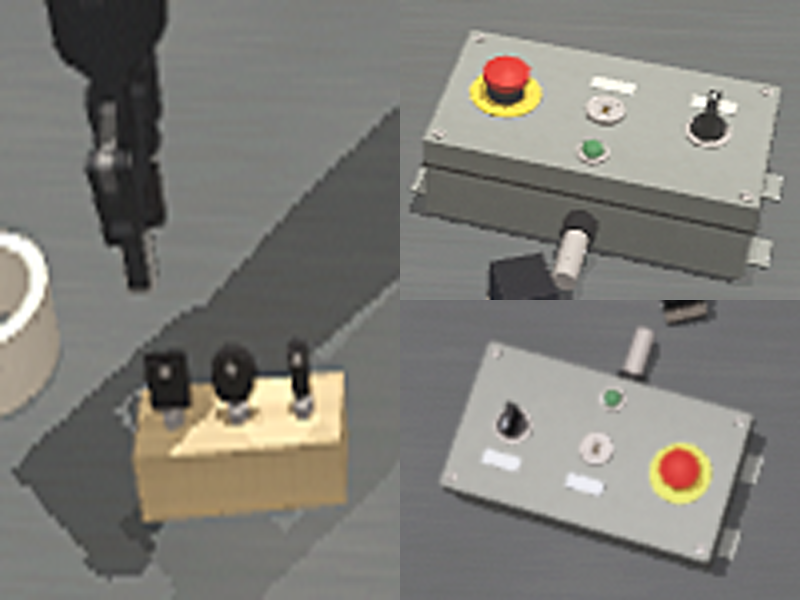

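```bash
python3 - <<'E'
from geo import *
from rig import status
p=status.get_ee_pos();print(p)
for n in('scene','top'): print(n,proj(n,[p-[0,0,.025],p,[.534,-.352,.068],[.534,-.352,.042]]).round(1).tolist())
s=cv2.imread("pics/scene2.png");t=cv2.imread("pics/top2.png")
a=cv2.resize(s[180:230,145:215],(700,500),interpolation=2);cv2.imwrite("pics/v3.png",a)
b=cv2.resize(t[200:260,340:420],(800,600),interpolation=2);cv2.imwrite("pics/v3t.png",b)
E
```

```text
[ 0.53458481 -0.35117486  0.17011831]
scene [[166.4, 192.2], [164.7, 185.1], [171.1, 212.8], [172.7, 219.5]]
top [[389.1, 223.6], [391.3, 222.0], [383.0, 228.5], [381.0, 229.9]]
```

View pics/v3.png

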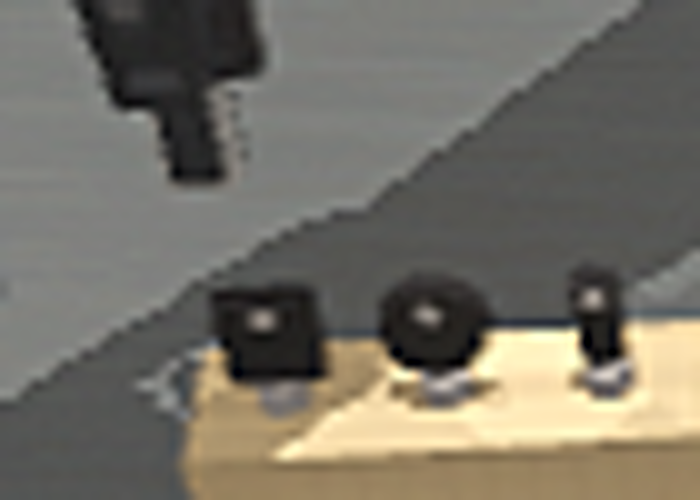

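View pics/v3t.png

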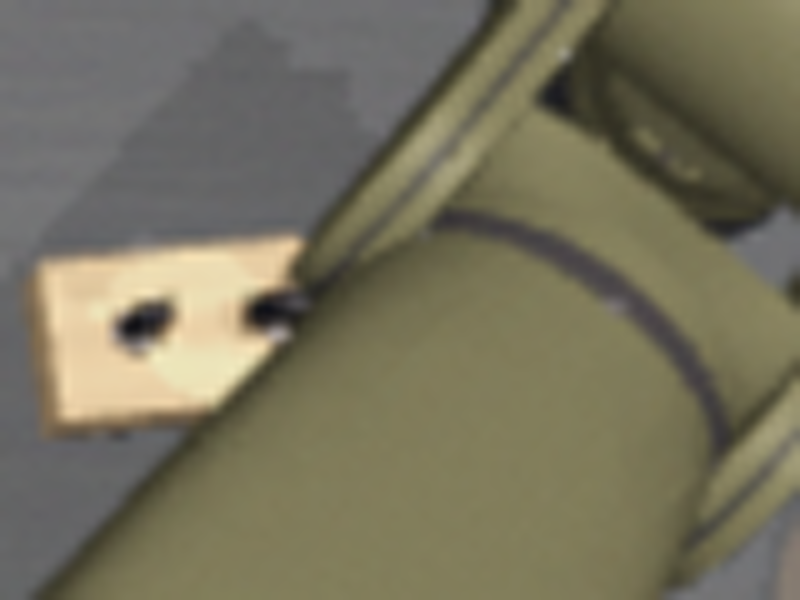

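```bash
python3 - <<'E'
from geo import *
from rig import robot,status
T=status.get_time_s
PB=np.deg2rad(9.0);KEY=np.array([.534,-.351])
r=robot.move_straight([*KEY,.0785],rot=down(PB),vel=.12,stop_force=6);print(r,T(),status.get_ee_pos(),status.get_force().round(1))
if not r:
    robot.grip(0,40);print(T(),status.get_opening(),status.get_ee_pos(),status.get_force().round(1),status.get_torque().round(2))
    cv2.imwrite("pics/scene3.png",cams.get_image("scene")[:,:,::-1])
    s=cv2.imread("pics/scene3.png")
    cv2.imwrite("pics/v4.png",cv2.resize(s[180:240,140:220],(800,600),interpolation=2))
E
```

```text
False 11.8167 [ 0.53458804 -0.35147413  0.07946631] [ 0.3 -0.4  0.3]
12.225 0.008539197668675282 [ 0.53307483 -0.35159207  0.07936286] [-5.5 -0.7  3.7] [-0.06  0.96  0.03]
```

View pics/v4.png

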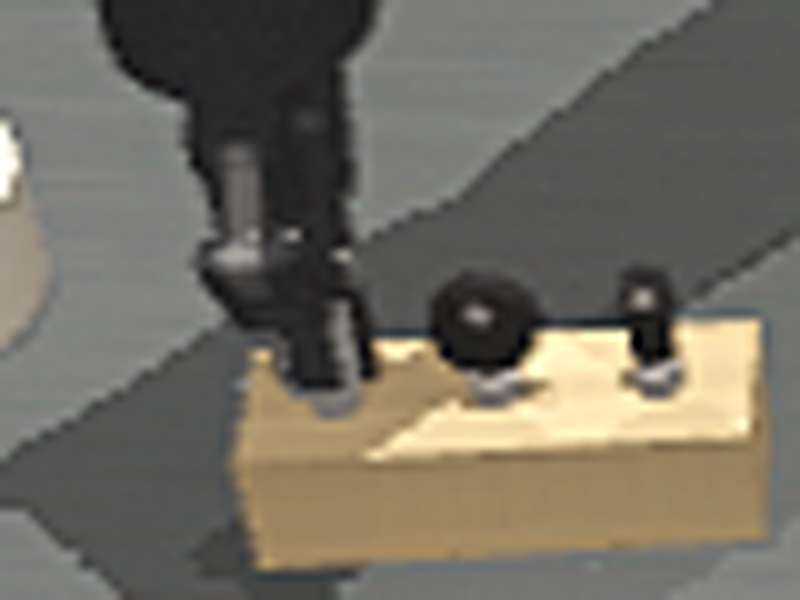

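Key gripped (opening 8.5 mm). I'll null the side force, firm up the grip, and lift straight out.

```bash
python3 - <<'E'
from geo import *
from rig import robot,status
T=status.get_time_s
F=lambda:(round(T(),2),status.get_ee_pos().round(4),status.get_force().round(1),status.get_torque().round(2))
robot.move_straight([.5318,-.351,.0785],vel=.02);print(F())
robot.grip(0,80);print(F(),status.get_opening())
robot.move_straight([.5318,-.351,.0885],vel=.05);print(F())
robot.move_straight([.5318,-.351,.22],vel=.15);print(F(),status.get_opening())
robot.reach([*C,.22],down(YB+np.pi/2));robot.hold(.3);print(F())
for n in("scene","top"): cv2.imwrite(f"pics/{n}4.png",cams.get_image(n)[:,:,::-1])
s=cv2.imread("pics/scene4.png");t=cv2.imread("pics/top4.png")
cv2.imwrite("pics/v5.png",cv2.resize(s[140:260,290:410],(600,600),interpolation=2))
cv2.imwrite("pics/v6.png",cv2.resize(s[180:260,120:240],(600,400),interpolation=2))
E
```

```text
(12.53, array([ 0.532 , -0.3515,  0.0793]), array([-2.2, -1.4,  4.2]), array([-0.16,  0.31,  0.01]))
(12.75, array([ 0.5321, -0.3515,  0.0795]), array([-2.9, -1.1,  5.1]), array([-0.18,  0.43,  0.01])) 0.007711372645392124
(13.1, array([ 0.5321, -0.351 ,  0.0888]), array([-0.4, -0.8,  0. ]), array([-0.24, -0.03,  0.  ]))
(14.12, array([ 0.5312, -0.3504,  0.2182]), array([-0.6,  0.1, -0.8]), array([ 0.05, -0.03, -0.05])) 0.007529183061532191
(16.31, array([0.565 , 0.1679, 0.22  ]), array([-0. , -0.4, -1.2]), array([-0.02, -0.01,  0.01]))
```

View pics/v5.png

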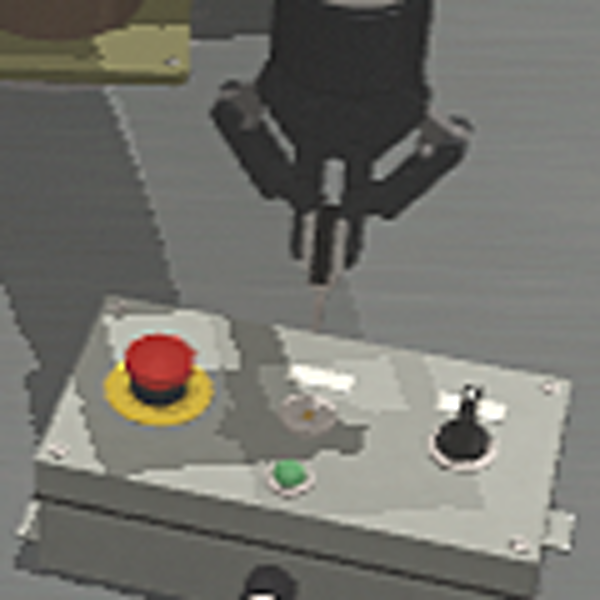

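View pics/v6.png

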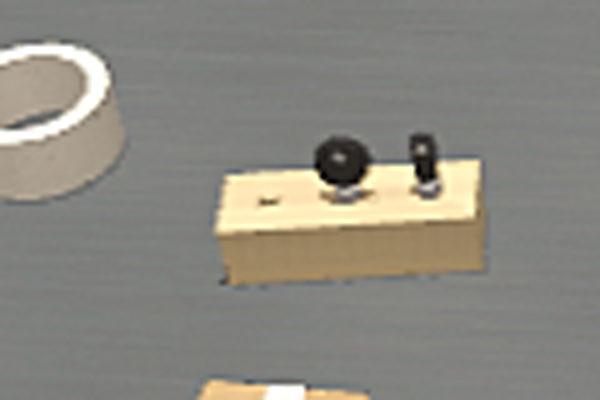

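```bash
python3 - <<'E'
from geo import *
from rig import robot,status
T=status.get_time_s
F=lambda:(round(T(),2),status.get_ee_pos().round(4),status.get_force().round(1),status.get_torque().round(2))
robot.move_straight([*C,.170],vel=.12);robot.hold(.2);print(F())
p=status.get_ee_pos()
for n in("scene","top"): 
    cv2.imwrite(f"pics/{n}5.png",cams.get_image(n)[:,:,::-1])
    print(n,proj(n,[p-[0,0,.0692],p-[0,0,.0375],[*C,.091]]).round(1))
s=cv2.imread("pics/scene5.png");cv2.imwrite("pics/v7.png",cv2.resize(s[185:235,325:385],(720,600),interpolation=2))
t=cv2.imread("pics/top5.png");cv2.imwrite("pics/v8.png",cv2.resize(t[185:235,200:260],(720,600),interpolation=2))
E
```

```text
(17.18, array([0.5655, 0.1686, 0.1713]), array([-0.7,  0.1, -1.2]), array([-0.02, -0.  , -0.03]))
scene [[351.2 218.8]
 [352.2 210. ]
 [350.8 221.6]]
top [[222.4 207.8]
 [221.2 205.4]
 [222.9 208.8]]
```

View pics/v7.png

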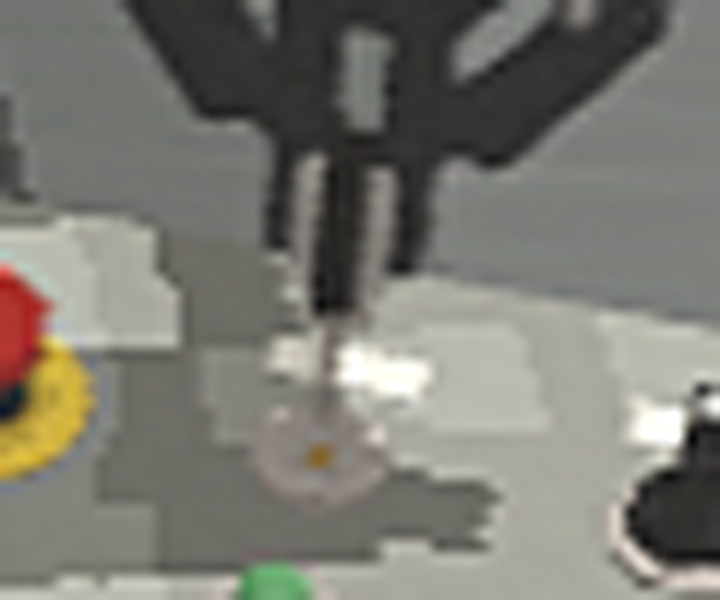

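View pics/v8.png

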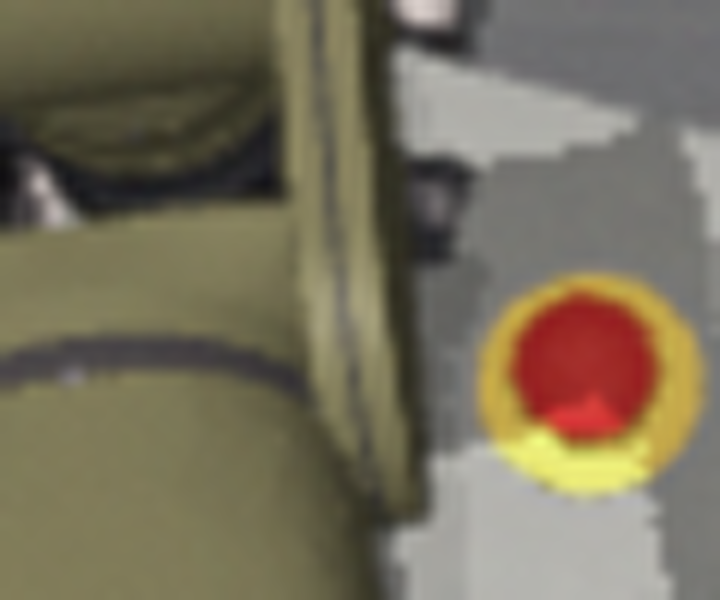

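The key tip sits at about (351.4,218.7), against a predicted (351.2,218.8), so it lines up over the slot. Descending into the slot with a force guard.

```bash
cat > ins.py <<'E'
from geo import *
from rig import robot,status
T=status.get_time_s
PH=YB+np.pi/2
def F(msg=''):
    p=status.get_ee_pos();f=status.get_force();t=status.get_torque()
    d=p[:2]-C;print(msg,round(T(),2),'bx,by,seat mm',(np.array([d@BX,d@BY,p[2]-.0375-.091])*1e3).round(2),'Fbx,by,z',np.array([f[:2]@BX,f[:2]@BY,f[2]]).round(1),'tz',t[2].round(2),flush=True)
def at(bx,by,seat): return [*(C+bx*BX+by*BY),seat+.091+.0375]
E
python3 - <<'E'
from ins import *
F('start')
for s in (.030,.026,.023,.021):
    r=robot.move_straight(at(-.0005,-.0003,s-.001),vel=.03,stop_force=6);F(f'{s} {r}')
    if r:break
E
```

```text
start 17.27 bx,by,seat mm [ 0.46  0.23 42.52] Fbx,by,z [-0.6  1.2  0.4] tz -0.03
0.03 False 17.84 bx,by,seat mm [-0.86 -0.45 28.49] Fbx,by,z [-0.6 -0.  -0.8] tz -0.01
0.026 False 18.12 bx,by,seat mm [-1.04 -0.38 24.41] Fbx,by,z [-1.7 -0.3 -1. ] tz -0.03
0.023 False 18.38 bx,by,seat mm [-1.   -0.34 21.4 ] Fbx,by,z [-3.8  0.5 -0.9] tz 0.02
0.021 False 18.62 bx,by,seat mm [-0.93 -0.3  19.66] Fbx,by,z [-5.  -0.4  0. ] tz -0.06
```

```bash
python3 - <<'E'
from ins import *
bx=-.0015
robot.move_straight(at(bx,-.0003,.019),vel=.02);F('shift')
z=.019
for i in range(6):
    z-=.001
    robot.move_straight(at(bx,-.0003,z),vel=.02,stop_force=8);F(f'z{z:.4f}')
    if status.get_force()[2]>8:break
E
```

```text
shift 18.88 bx,by,seat mm [-1.22 -0.26 19.21] Fbx,by,z [-3.4  0.6  1.3] tz -0.01
z0.0180 19.12 bx,by,seat mm [-1.14 -0.19 18.83] Fbx,by,z [-4.7 -0.6  4.8] tz -0.05
z0.0170 19.38 bx,by,seat mm [-1.03 -0.12 18.59] Fbx,by,z [-5.9 -1.1  9. ] tz -0.01
```

```bash
python3 - <<'E'
from ins import *
bx=-.0017;z=.0165;sg=1
for i in range(16):
    robot.move_straight(at(bx,-.0003,z),rot=down(PH+sg*.11),vel=.05);sg=-sg
    F(f'{i} z{z*1e3:.1f}')
    fz=status.get_force()[2];s=status.get_ee_pos()[2]-.1285
    if s<.0145: break
    z+=np.clip((fz-11.5)/4500,-.001,.0015)
E
```

```text
0 z16.5 19.63 bx,by,seat mm [-1.35 -0.22 17.76] Fbx,by,z [-5.5 -0.6  7. ] tz -0.01
1 z15.5 20.0 bx,by,seat mm [-1.16  0.27 17.51] Fbx,by,z [-6.4 -0.3 10.1] tz -0.01
2 z15.2 20.37 bx,by,seat mm [-1.18 -0.18 17.39] Fbx,by,z [-5.9 -2.4 11.2] tz 0.03
3 z15.1 20.73 bx,by,seat mm [-1.29 -0.23 16.59] Fbx,by,z [-5.5 -1.1  7.4] tz -0.06
4 z14.2 21.1 bx,by,seat mm [-1.88 -0.06 14.08] Fbx,by,z [-3.9  1.8  1.5] tz -0.02
```

Past pin 0. Same again for pin 1.

```bash
python3 - <<'E'
from ins import *
bx=-.0017;z=.0135;sg=-1
for i in range(30):
    robot.move_straight(at(bx,-.0003,z),rot=down(PH+sg*.11),vel=.05);sg=-sg
    F(f'{i} z{z*1e3:.1f}')
    fz=status.get_force()[2];s=status.get_ee_pos()[2]-.1285
    if s<.0075: break
    z+=np.clip((fz-11.5)/4500,-.001,.0015)
E
```

```text
0 z13.5 21.47 bx,by,seat mm [-1.89 -0.27 12.99] Fbx,by,z [-3.6  1.5  1.4] tz -0.0
1 z12.5 21.83 bx,by,seat mm [-1.9  -0.31 12.2 ] Fbx,by,z [-3.9  1.4  0.5] tz 0.03
2 z11.5 22.2 bx,by,seat mm [-1.74 -0.08 11.63] Fbx,by,z [-4.6  2.5  1.7] tz 0.02
3 z10.5 22.57 bx,by,seat mm [-1.46 -0.39 10.78] Fbx,by,z [-4.2  1.   2.1] tz -0.06
4 z9.5 22.93 bx,by,seat mm [-1.22 -0.32 10.17] Fbx,by,z [-4.5  1.3  5.3] tz -0.02
5 z8.5 23.3 bx,by,seat mm [-1.22 -0.24  9.47] Fbx,by,z [-4.6 -0.1  7.3] tz 0.02
6 z7.6 23.67 bx,by,seat mm [-1.15 -0.37  8.44] Fbx,by,z [-3.4  0.1  5. ] tz 0.04
7 z6.6 24.03 bx,by,seat mm [-1.25 -0.22  7.08] Fbx,by,z [-3.5  0.2  4.9] tz -0.02
```

```bash
python3 - <<'E'
from ins import *
bx=-.0018;z=.0056;sg=-1;zl=9
for i in range(16):
    robot.move_straight(at(bx,-.0003,z),rot=down(PH+sg*.08),vel=.05);sg=-sg
    F(f'{i} z{z*1e3:.1f}')
    fz=status.get_force()[2];s=status.get_ee_pos()[2]-.1285
    if s<.002 and fz>9: break
    z+=np.clip((fz-11.5)/4500,-.001,.0015)
robot.move_straight(at(bx,-.0003,z),rot=down(PH),vel=.05);F('end')
cv2.imwrite("pics/scene6.png",cams.get_image("scene")[:,:,::-1])
s=cv2.imread("pics/scene6.png");cv2.imwrite("pics/v9.png",cv2.resize(s[180:240,320:392],(720,600),interpolation=2))
E
```

```text
0 z5.6 24.38 bx,by,seat mm [-1.29 -0.46  5.69] Fbx,by,z [-1.7  0.9  3.3] tz 0.01
1 z4.6 24.68 bx,by,seat mm [-1.38 -0.18  4.51] Fbx,by,z [0.2 1.6 2. ] tz -0.02
2 z3.6 24.99 bx,by,seat mm [-1.32 -0.4   3.66] Fbx,by,z [0.5 0.5 1.5] tz -0.05
3 z2.6 25.3 bx,by,seat mm [-1.45 -0.1   2.71] Fbx,by,z [0.6 0.6 1.1] tz 0.06
4 z1.6 25.61 bx,by,seat mm [-1.41 -0.26  1.83] Fbx,by,z [1.8 1.  2.2] tz -0.06
5 z0.6 25.92 bx,by,seat mm [-1.54 -0.49  0.4 ] Fbx,by,z [ 2.7  0.3 -0.2] tz -0.04
6 z-0.4 26.23 bx,by,seat mm [-1.43 -0.3  -0.05] Fbx,by,z [ 2.9 -0.5  3.8] tz -0.05
7 z-1.4 26.53 bx,by,seat mm [-1.35 -0.12 -0.05] Fbx,by,z [0.6 0.2 7.6] tz -0.02
8 z-2.3 26.84 bx,by,seat mm [-1.23  0.09 -0.12] Fbx,by,z [-2.1 -0.7 11.1] tz -0.04
end 27.09 bx,by,seat mm [-1.23  0.14 -0.1 ] Fbx,by,z [-1.  -1.1 10.6] tz 0.07
```

View pics/v9.png

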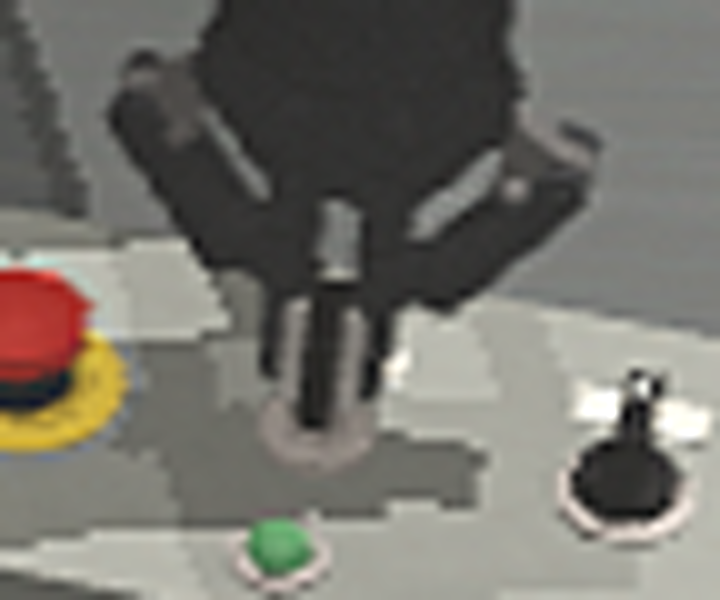

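The key is home: the collar is at about −0.1 mm with firm contact. Turning clockwise, with the TCP rotating about the key's axis.

```bash
python3 - <<'E'
from ins import *
robot.grip(0,110);F('grip')
z=-.0015
def pose(a):
    c,s=np.cos(a),np.sin(a);x,y=-.0013,-.0001   # rotate by -a
    return at(c*x+s*y,-s*x+c*y,z)
for a in(.2,.5,.8,1.1,1.4,1.6,1.7,1.77):
    robot.move_straight(pose(a),rot=down(PH-a),vel=.1)
    R=status.get_orientation();F(f'{a} yaw {PH-np.arctan2(R[1,1],R[0,1]):.3f}')
    if abs(status.get_torque()[2])>1.2:break
print(status.get_opening())
E
```

```text
grip 27.36 bx,by,seat mm [-1.24  0.14 -0.06] Fbx,by,z [-1.1 -0.4 10.3] tz -0.02
0.2 yaw 0.198 27.71 bx,by,seat mm [-1.19  0.21 -0.03] Fbx,by,z [-1.5 -1.7  9.4] tz 0.04
0.5 yaw 0.498 28.16 bx,by,seat mm [-1.09  0.06  0.  ] Fbx,by,z [-0.9 -3.1 10.6] tz 0.04
0.8 yaw 0.798 28.61 bx,by,seat mm [-1.02 -0.05 -0.05] Fbx,by,z [-1.  -4.9 11.4] tz 0.04
1.1 yaw 1.098 29.06 bx,by,seat mm [-0.98 -0.13 -0.08] Fbx,by,z [-2.6 -6.2 12.5] tz 0.06
1.4 yaw 1.398 29.51 bx,by,seat mm [-0.95 -0.22 -0.07] Fbx,by,z [-5.  -7.1 13. ] tz 0.12
1.6 yaw 1.598 29.86 bx,by,seat mm [-0.91 -0.29 -0.04] Fbx,by,z [-5.5 -6.4 14.8] tz 0.09
1.7 yaw 1.698 30.11 bx,by,seat mm [-0.92 -0.31 -0.03] Fbx,by,z [-5.3 -6.5 14.3] tz 0.06
1.77 yaw 1.768 30.36 bx,by,seat mm [-0.92 -0.35 -0.06] Fbx,by,z [-7.2 -8.1 14.3] tz 0.07
0.007049089106188532
```

```bash
python3 - <<'E'
from ins import *
for a in(1.77,1.85,1.92,1.98,2.04):
    robot.move_straight(at(-.0014,-.0008,-.0015),rot=down(PH-a),vel=.1)
    R=status.get_orientation();F(f'{a} yaw {PH-np.arctan2(R[1,1],R[0,1]):.3f}')
    if abs(status.get_torque()[2])>.8:break
robot.hold(.3);F()
print(status.get_opening())
E
```

```text
1.77 yaw 1.768 30.61 bx,by,seat mm [-1.33 -0.86 -0.04] Fbx,by,z [-1.3 -2.   9.3] tz 0.1
1.85 yaw 1.848 30.86 bx,by,seat mm [-1.38 -0.84 -0.04] Fbx,by,z [-1.1 -1.9  9.3] tz 0.1
1.92 yaw 1.918 31.11 bx,by,seat mm [-1.41 -0.8  -0.02] Fbx,by,z [-2.  -2.9  9.8] tz 0.17
1.98 yaw 1.977 31.36 bx,by,seat mm [-1.43 -0.68 -0.04] Fbx,by,z [-1.8 -1.5  9.5] tz 0.36
2.04 yaw 2.036 31.61 bx,by,seat mm [-1.43 -0.68 -0.02] Fbx,by,z [-2.1 -1.2  9.9] tz 0.46
 31.91 bx,by,seat mm [-1.45 -0.69 -0.03] Fbx,by,z [-2.1 -1.5  9.3] tz 0.51
0.007247228343909608
```

```bash
python3 - <<'E'
from ins import *
for n in("scene","top"): cv2.imwrite(f"pics/{n}7.png",cams.get_image(n)[:,:,::-1])
s=cv2.imread("pics/scene7.png");cv2.imwrite("pics/v10.png",cv2.resize(s[160:290,150:410],(800,400),interpolation=2))
F()
E
```

```text
32.01 bx,by,seat mm [-1.43 -0.68 -0.02] Fbx,by,z [-1.5 -0.4  9.4] tz 0.49
```

View pics/v10.png

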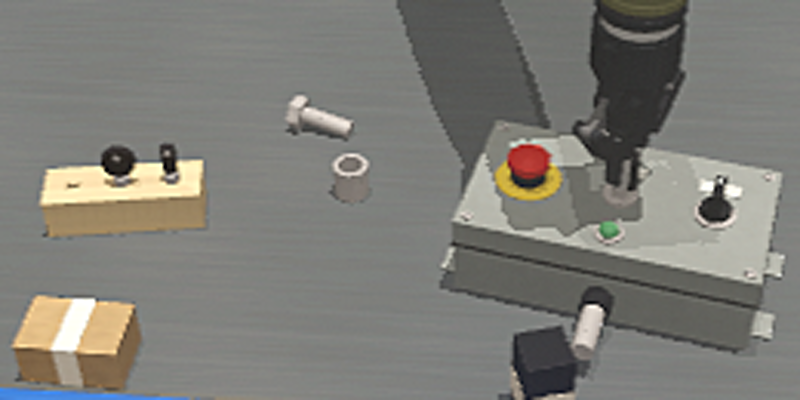

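The knob is at rest with its bar along the box's x, at (718,200) in this crop. The gripper holds the key turned in the switch, and the stop button and bystanders are untouched. Handing in.

```bash
python3 - <<'E'
from rig import ticket,status
ticket.job_done();print(status.get_time_s(),status.get_torque().round(2),status.get_force().round(1))
E
```

```text
the job is handed in; nothing more can be done
the job is handed in; nothing more can be done
```

The job is handed in at about 32 s of the 72 s allowed, with the gripper holding the key turned clockwise in the switch. No verdict is reported, and I couldn't read the joint values directly, so these results rest on force, torque and pictures.

- **Reset knob:** I twisted it until the torque jumped from 0.17 to 2.05 N m, which marks the stop. I then turned it back and let go. The pictures before pick-up and just before hand-in show the bar back at rest. The stop came at about 1.0 rad of gripper angle rather than the stated 1.05. I put that down to a small yaw or grip offset and did not look into it.
- **Key insertion:** I wiggled the wide-head key past both pins, with the downward force staying at or below about 11 N in the readings taken after each step. It went home with the collar about 0 mm from the face, by arm position. The switch centre turned out to be about 1 mm from my camera estimate.
- **Key turn:** I turned the gripper 2.04 rad. The torque climbed to about 0.5 N m, well above the 0.10 N m spring, so the switch is on its stop.
- **Last checks:** The key is still gripped at 110 N, with about 9 N of downward force and the collar at 0 mm. The stop button looked unpressed. The two other keys, carton, small box, coupling and bolt, which are in the last view I looked at, showed no movement. I did not look at the tape or bracket again before handing in.

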